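Find the socket that fits the clamped nut

TASK

Loosen the nut on the bar end clamped in the vise: find out, by trying the three sockets on it, which one fits (too small will not go on, too big goes on but spins around it), set the others back down on the bench, and with the right one turn the nut about 30 degrees anticlockwise seen from above. Finish while still gripping that socket, upright and fully home over the nut with a light steady downward push; do not let go. Turn the nut only with a socket, never with the fingers, and leave everything else on the bench where it is.

Things in the scene. Friction and masses are not known exactly. Their poses are not given: they have to be found in the camera images.
- socket_a: Steel socket standing on its mouth: dark round barrel 44 mm across, 40 mm high; on it a fixed bright hex adapter 26 mm across flats, 35 mm tall (40 to 75 mm up): grip two oppopoint flats of it, fingertips above the barrel. Hex opening in the underside 22 mm deep, flats parallel to the adapter's. Origin: centre of the mouth; z up; x and every 60 deg from it is square to a flat. 0.18 to 0.28 kg.
- socket_b: Same outside, sizes, origin and axes as socket_a. Only the openings of the three sockets differ: 21.4, 26.4 and 31.4 mm across flats; which socket has which is not told and cannot be seen while they stand. The right one is 1.4 mm wider than the nut.
- socket_c: Same outside, sizes, origin and axes as socket_a. Right socket: goes on 14 mm, has up to 8 deg of play, then turns the nut. Too small: stops on the nut's top. Too big: goes on just as far but turns without turning the nut.
- hex_1 (a point): Centre of the underside of the plain steel hex nut on bar_1: 14 mm high, 20, 25 or 30 mm across flats (size not told, all three differ), lying on a 44 mm washer. A seated socket's mouth lands on the washer: its origin meets this point; too small a socket stays 14 mm higher. z up; x and every 60 deg from it is square to a flat; turns with the nut.
- hex_2 (a point): The same point of the nut on bar_2, same height and axes as hex_1, another size. The 10 mm stud in each nut stands 4 mm above it.
- hex_3 (a point): The same point of the nut on bar_3, same height and axes as hex_1, another size.
- nut_1 (a joint): Turn of the nut on bar_1 about its vertical axis, rad: 0 at the start, grows anticlockwise seen from above; held by 0.3 N m of friction, stays where it is left.
- nut_2 (a joint): Turn of the nut on bar_2 about its vertical axis, rad: 0 at the start, grows anticlockwise seen from above; held by 0.3 N m of friction, stays where it is left.
- nut_3 (a joint): Turn of the nut on bar_3 about its vertical axis, rad: 0 at the start, grows anticlockwise seen from above; held by 0.3 N m of friction, stays where it is left.
- bar_1: Upright round steel bar end, 44 mm diameter, 55 mm high, with a 3 mm washer and its nut on top; fixed. Origin: centre of its underside. One of the three bar ends, a different one each time, is clamped in the vise; the other two stand on the plank.
- bar_2: Upright round steel bar end, 44 mm diameter, 55 mm high, with a 3 mm washer and its nut on top; fixed. Origin: centre of its underside. One of the three bar ends, a different one each time, is clamped in the vise; the other two stand on the plank.
- bar_3: Upright round steel bar end, 44 mm diameter, 55 mm high, with a 3 mm washer and its nut on top; fixed. Origin: centre of its underside. One of the three bar ends, a different one each time, is clamped in the vise; the other two stand on the plank.
- vise: Grey machine vise fixed to the bench, 200 x 100 mm, its jaws 65 mm high across its x axis; its screw and T-handle point to -x. Origin: on the bench under the middle of the jaw gap; z up.
- vise_seat (a point): Middle of the jaw gap on the vise's bed, 20 mm above the bench: the clamped bar end stands here, its nut's underside 58 mm above this point.
- plank: Wooden plank 190 x 80 x 20 mm fixed on the bench, carrying the two spare bar ends. Origin: centre of its underside.
- spray_can: White spray can, 52 mm diameter, 150 mm high, standing; origin: centre of its underside. To be left alone.
- glue: White glue bottle, 50 mm diameter, 120 mm high, standing; origin: centre of its underside. To be left alone.
- screwdriver: Screwdriver lying on the bench, along its own x; origin near its middle, at the underside. To be left alone.
- jar: Small jar with a steel cap, 56 mm diameter, 60 mm high, standing; origin: centre of its underside. To be left alone.
- offcut: Wood offcut 70 x 45 x 22 mm; origin: centre of its underside. To be left alone.
- spanner: Open spanner lying on the bench, along its own x; origin near its middle, at the underside. To be left alone.
- tape_roll: Flat pale disc (roll of tape), 70 mm diameter, 20 mm high; origin: centre of its underside. To be left alone.

How it is judged:
At the end, for the whole second after the job is handed in: The vise's nut is turned 0.3 to 1.0 rad anticlockwise; one socket is on it, mouth within 4 mm of the washer and 5 mm of its axis, upright to 0.1 rad, at rest, gripped (over 5 N), pushed on the bar end (over 1.5 N); the other two rest on the bench (origin below 30 mm) (((horizontal distance between hex_1 and vise_seat below 0.015 m and value of joint nut_1 between 0.3 and 1 rad) or (horizontal distance between hex_2 and vise_seat below 0.015 m and value of joint nut_2 between 0.3 and 1 rad) or (horizontal distance between hex_3 and vise_seat below 0.015 m and value of joint nut_3 between 0.3 and 1 rad)) and ((z of socket_a in the frame of vise_seat below 0.062 m and horizontal distance between socket_a and vise_seat below 0.005 m and angle between socket_a's own z axis and vertical below 0.1 rad and linear speed of each of socket_a, socket_b, socket_c below 0.02 m/s and contact force between the fingers and socket_a above 5 N and (contact force between socket_a and bar_1 above 1.5 N or contact force between socket_a and bar_2 above 1.5 N or contact force between socket_a and bar_3 above 1.5 N) and height (world z) of each of socket_b, socket_c below 0.03 m) or (z of socket_b in the frame of vise_seat below 0.062 m and horizontal distance between socket_b and vise_seat below 0.005 m and angle between socket_b's own z axis and vertical below 0.1 rad and linear speed of each of socket_b, socket_a, socket_c below 0.02 m/s and contact force between the fingers and socket_b above 5 N and (contact force between socket_b and bar_1 above 1.5 N or contact force between socket_b and bar_2 above 1.5 N or contact force between socket_b and bar_3 above 1.5 N) and height (world z) of each of socket_a, socket_c below 0.03 m) or (z of socket_c in the frame of vise_seat below 0.062 m and horizontal distance between socket_c and vise_seat below 0.005 m and angle between socket_c's own z axis and vertical below 0.1 rad and linear speed of each of socket_c, socket_a, socket_b below 0.02 m/s and contact force between the fingers and socket_c above 5 N and (contact force between socket_c and bar_1 above 1.5 N or contact force between socket_c and bar_2 above 1.5 N or contact force between socket_c and bar_3 above 1.5 N) and height (world z) of each of socket_a, socket_b below 0.03 m))); the arm keeps its last pose, push and grip.
It fails at once if a thing that is to be left alone was moved by more than 40 mm (distance of any of spray_can, glue, screwdriver, jar, offcut, spanner, tape_roll from where it was at the start of the episode above 0.04 m).
It fails at once if the fingers took hold of a nut or a bar end (contact force between the fingers and bar_1 above 3 N or contact force between the fingers and bar_2 above 3 N or contact force between the fingers and bar_3 above 3 N).
It also fails if it takes over 72 s, if anything falls off the work surface, if the arm or the gripper's body presses on something with over 40 N, if the wrist force passes 120 N, or if a joint passes its speed limit or range.

ROBOT

A 6-joint arm with a two-finger parallel gripper is mounted at the origin on the work surface. World frame = base frame: x ahead of the robot, y to its left, z up, the work surface at z = 0. Lengths are in m, angles in rad, forces in N, time in s.
With the tool pointing down it reaches from about 0.3 to 0.875 m from the base axis. Payload 6.4 kg.
Tool frame: the origin (TCP) lies at the very end of the fingers, on their centre line; the grasp point (between the pads) lies 19 mm behind it; z points along the fingers, y is the line along which they close (so a half turn about z gives the same grasp; the last joint's range is limited). The gripper opens to 85 mm and grips with 20 to 120 N. Pads are 22 mm wide; open, the fingers measure 114 mm over their backs; the gripper's body (76 mm by 85 mm) begins 54 mm behind the grasp point. The pads swing forward as they close: fully open they stand 13 mm farther back than shut.
Start: joints at [-1.394, 0.181, 1.607, -0, 1.354, -0.206], TCP at [0.215, -0.533, 0.231] pointing down, gripper open.
Joint ranges: [-2.99, 2.99], [-0.89, 2.07], [0.3, 2.58], [-1.14, 4.28], [0, 2.63], [-3.12, 3.12]. Speed limits (rad/s): [2.57, 2.57, 3.01, 3.14, 3.14, 3.14].

INTERFACE

Orientations are given as a unit quaternion [w, x, y, z].
In Python, from bench import ctrl gives the robot as it stands.
- The arm moves only by the tool jog_arm, never from a script. Its argument "series" is a list that holds one entry, the list of rows, each a list of 7 numbers: the shift along the tool's x, y, z in mm, then the turn, a rotation vector about the tool's x, y, z in rad, then the finger opening in mm, from 0 to 85.4. In form: [[[tx, ty, tz, rx, ry, rz, gripper], ...]]. A call has exactly 10 rows; each row shifts and turns the commanded pose from where the row before left it, along the tool's axes as they then stand; what a row does not reach is not made up. A row lasts 1/10 s, in which the tool goes at most 50 mm and 8.59 degrees, less where a joint would pass 70% of its speed; a pose out of reach is approached as far as the arm can. A call with a gripper value outside its range is refused whole. The fingers move at their own pace and stop on an object; the grip force is fixed at half the most. Time passes only in rows, so rows that do not move let the fingers close, or fill a call up. It gives the time, the measured TCP pose, the force, the opening and the grip force at its end, in the units of the state.
- ctrl.get_obs(): the state, without advancing time (a new reading comes with each control period).
- ctrl.camera(name): name is "side" or "top"; returns a dict with "frame" (384x512x3 uint8, blue, green, red), "z_map" (384x512 float32, m along the optical axis (not along the pixel's ray), 0 where there is no reading), "fx", "fy", "cx", "cy" (pixels), "xyz" and "rotation" of the camera in the world. Camera axes: x right, y down, z forward; pixel columns grow to the right and rows downward; lengths in m; the calibration is good to about 2 mm. A picture is of the moment at which its call begins.
- ctrl.hand_in(): hands the job in; it is judged then, once.
The state is a dict: "time_s": time; "q": joint angles; "dq": joint speeds; "joint_efforts": joint torques, N m; "eef_pos": TCP position; "eef_rot": TCP orientation; "wrist_force": force on the tool from outside, world axes, zero at the start; "torque": the same for the moment, N m; "opening": opening from 0.0 (shut) to 1.0 (fully open); "grasp_force": force on a finger pad.
Only numpy, scipy, OpenCV 4.12 (cv2) and the standard library are available. Lean on these libraries where they do the work, as an engineer would, in place of code of your own. Each camera call takes 0.05 s, during which the arm holds its last target. There are 200 camera calls.

## Working session

There is one attempt and no reset: what is moved stays moved. The work goes in short steps, Python scripts to look and compute and a tool call to move; the robot and the scene stay as the last step left them, time stands still between calls to the robot, and variables do not carry over. Pictures are saved under pics/ and viewed, at most 10 in all, crops included, and the job is handed in when it is done.

Besides the shell and the picture viewer there is one more tool, called after "Request:" by a JSON object that holds its "name" and its "arguments", one argument or row to a line. jog_arm: Moves the arm, as the interface text tells. Its arguments: {"type":"object","properties":{"series":{"type":"array"}},"required":["series"]}

```bash
mkdir -p pics
cat > h.py <<'E'
import numpy as np, cv2
from bench import ctrl
def snap(n):
    c=ctrl.camera(n); np.savez(f'{n}.npz',**{k:np.array(v) for k,v in c.items()}); return c
def load(n): return dict(np.load(f'{n}.npz'))
def R(c):
    r=np.array(c['rotation'],float)
    if r.shape==(3,3): return r
    from scipy.spatial.transform import Rotation as Ro
    return Ro.from_quat([r[1],r[2],r[3],r[0]]).as_matrix()
def cloud(c):
    z=c['z_map']; v,u=np.mgrid[:z.shape[0],:z.shape[1]]
    P=np.stack([(u-c['cx'])/c['fx']*z,(v-c['cy'])/c['fy']*z,z],-1)
    W=P@R(c).T+np.array(c['xyz']); W[z==0]=np.nan; return W
def ray(c,u,v,h):
    d=R(c)@np.array([(u-c['cx'])/c['fx'],(v-c['cy'])/c['fy'],1]); o=np.array(c['xyz'])
    return o+d*(h-o[2])/d[2]
E
python3 - <<'E'
from h import *
print(ctrl.get_obs())
for n in('top','side'):
    c=snap(n); cv2.imwrite(f'pics/{n}0.png',cv2.resize(c['frame'],(800,600),interpolation=cv2.INTER_CUBIC)); print(n,c['xyz'],c['rotation'],c['fx'],c['cx'],c['cy'])
E
```

```text
{'time_s': 0.0, 'q': array([-1.39431196e+00,  1.81515993e-01,  1.60802772e+00, -1.32665968e-05,
        1.35380096e+00, -2.06294419e-01]), 'dq': array([-1.40470162e-03, -2.65360092e-04,  4.98161013e-04, -8.01477143e-04,
       -2.34391184e-03, -4.09455332e-05]), 'joint_efforts': array([ 1.29570117e-04, -4.44872332e+01, -3.51337659e+01, -1.79707213e-04,
        9.09105496e-03,  1.37815753e-06]), 'eef_pos': array([ 0.21467683, -0.53281641,  0.23038872]), 'eef_rot': array([-8.76009033e-04,  9.81740239e-01,  1.90224436e-01,  6.58069989e-06]), 'wrist_force': array([0.45571816, 0.34485103, 0.28707657]), 'torque': array([-0.040782  ,  0.06019381, -0.0092627 ]), 'grasp_force': 0.0, 'opening': 0.9973289677279047}
top [0.38838208 0.01463483 1.13396275] [-0.05760238  0.70776913 -0.70238682  0.04896516] 454.01502159442464 254.6924176082812 194.45493236619328
side [0.20338536 0.64368651 0.88785035] [ 0.08501273 -0.2211548   0.90729812 -0.34738093] 385.3516630887546 261.1531523595589 192.66103258065982
```

View pics/top0.png

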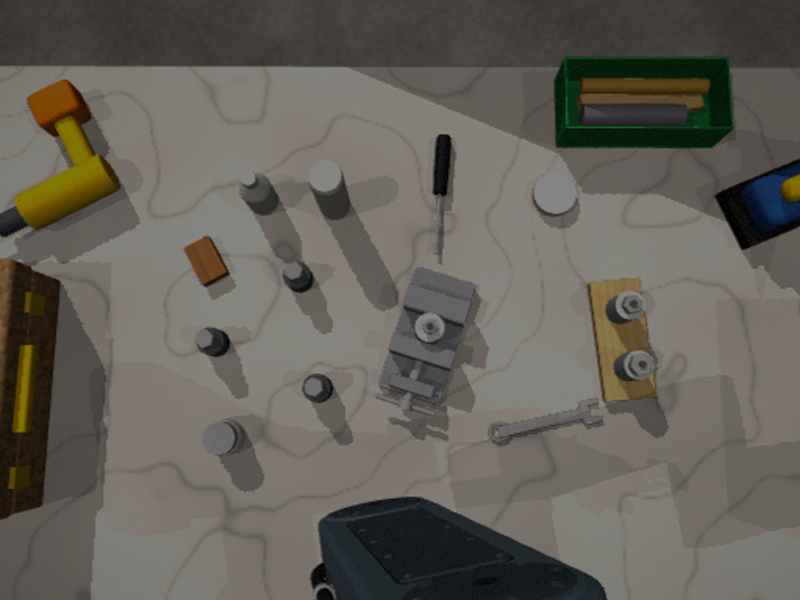

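View pics/side0.png

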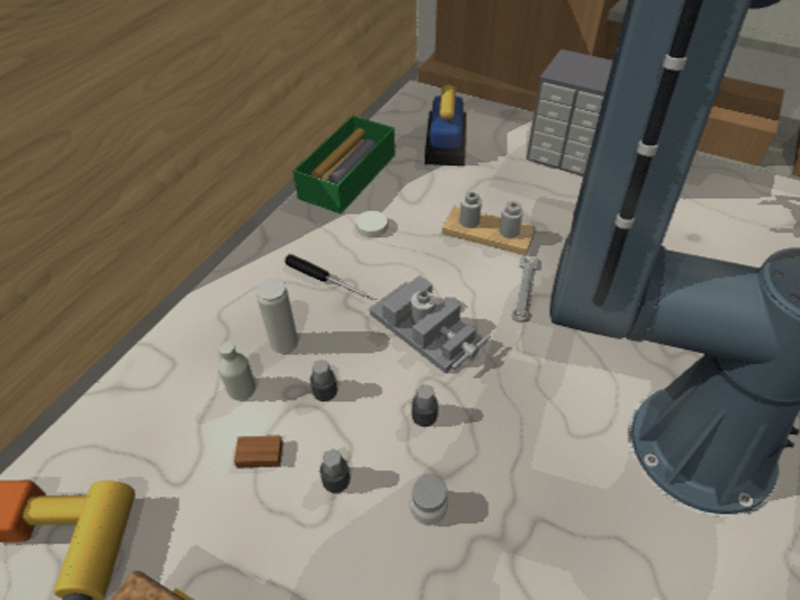

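The top view (800x600) shows sockets at about (297,276), (212,342) and (317,388). The vise nut is at (430,326) and the plank nuts at (628,305) and (638,366). The side view shows the same sockets at (322,380), (334,470) and (424,405), and the nut at (423,300).

Run:
```python
from h import *
T=load('top');S=load('side');WT=cloud(T);WS=cloud(S)
pts={'s1':((297,270),(322,367)),'s2':((212,338),(331,457)),'s3':((317,383),(426,393)),'nut':((430,326),(423,298)),'p1':((628,303),(470,200)),'p2':((638,363),(512,207))}
def hexang(P):
    # orientation of flats normals minimizing the hexagon support, via hull extents
    best=[]
    for a in np.deg2rad(np.arange(0,60,1)):
        w=[np.ptp(P@[np.cos(a+k*np.pi/3),np.sin(a+k*np.pi/3)]) for k in range(3)]
        best.append((np.sum(w),np.rad2deg(a),np.round(np.array(w)*1e3,1)))
    return min(best,key=lambda t:t[0])
for k,(a,b) in pts.items():
    res=[]
    for c,W,(u,v) in((T,WT,a),(S,WS,b)):
        u,v=int(u*.64),int(v*.64)
        sub=W[v-14:v+15,u-14:u+15].reshape(-1,3); sub=sub[np.isfinite(sub[:,2])]
        z0=np.median(W[v-2:v+3,u-2:u+3,2])
        top=sub[np.abs(sub[:,2]-z0)<.006]
        m=np.median(top,0); top=top[np.hypot(*(top-m)[:,:2].T)<.022]
        mid=(top[:,:2].min(0)+top[:,:2].max(0))/2
        res.append((len(top),np.round(top.mean(0),4),np.round(mid,4),hexang(top[:,:2])))
    print(k);[print('  ',r) for r in res]
for n,c,l in(('top',T,[pts[k][0] for k in('nut','s1','s2','s3')]),('side',S,[pts[k][1] for k in('nut','s1','s2','s3')])):
    ims=[]
    for u,v in l:
        u,v=int(u*.64),int(v*.64); ims.append(cv2.resize(c['frame'][v-18:v+18,u-18:u+18],(288,288),interpolation=cv2.INTER_CUBIC)[:,:200+88])
    if n=='top': A=ims
    else: cv2.imwrite('pics/crops.png',cv2.resize(np.clip(np.vstack([np.hstack(A),np.hstack(ims)])*1.5,0,255).astype('uint8'),(800,400)))
```

```text
s1
   (105, array([0.6   , 0.1894, 0.0743]), array([0.6   , 0.1894]), (np.float64(0.07694668228627943), np.float64(21.0), array([25.6, 25.7, 25.6])))
   (87, array([0.6015, 0.1919, 0.0746]), array([0.6026, 0.1903]), (np.float64(0.08192456129679371), np.float64(16.0), array([26.1, 26.3, 29.5])))
s2
   (113, array([0.4952, 0.3205, 0.0741]), array([0.4949, 0.3214]), (np.float64(0.07824207591777893), np.float64(22.0), array([26.1, 26.7, 25.4])))
   (110, array([0.4973, 0.3226, 0.0747]), array([0.4975, 0.3215]), (np.float64(0.07903030772224018), np.float64(27.0), array([25.9, 26.5, 26.6])))
s3
   (111, array([0.4243, 0.154 , 0.075 ]), array([0.425 , 0.1534]), (np.float64(0.07622478080763948), np.float64(42.0), array([25.2, 25.6, 25.4])))
   (89, array([0.426 , 0.156 , 0.0747]), array([0.4268, 0.155 ]), (np.float64(0.07844725018829239), np.float64(37.0), array([25.4, 28. , 25.1])))
nut
   (70, array([ 0.5142, -0.0179,  0.0923]), array([ 0.5146, -0.018 ]), (np.float64(0.05960287539449863), np.float64(46.0), array([20.1, 19.9, 19.6])))
   (42, array([ 0.5154, -0.0151,  0.0925]), array([ 0.5166, -0.0174]), (np.float64(0.059320983089002355), np.float64(48.00000000000001), array([20. , 20.6, 18.8])))
p1
   (105, array([ 0.5498, -0.3177,  0.0914]), array([ 0.5495, -0.3178]), (np.float64(0.0764345068618017), np.float64(9.0), array([25.3, 25.3, 25.8])))
   (29, array([ 0.5497, -0.3096,  0.0854]), array([ 0.5484, -0.3149]), (np.float64(0.07961206155707387), np.float64(23.0), array([26.3, 29.2, 24.1])))
p2
   (155, array([ 0.4607, -0.327 ,  0.0924]), array([ 0.4612, -0.3275]), (np.float64(0.08938318783724852), np.float64(12.000000000000002), array([29.7, 30.2, 29.5])))
   (56, array([ 0.4612, -0.3246,  0.0924]), array([ 0.4616, -0.3264]), (np.float64(0.0921398427325374), np.float64(53.0), array([29.4, 31.9, 30.9])))
```

View pics/crops.png

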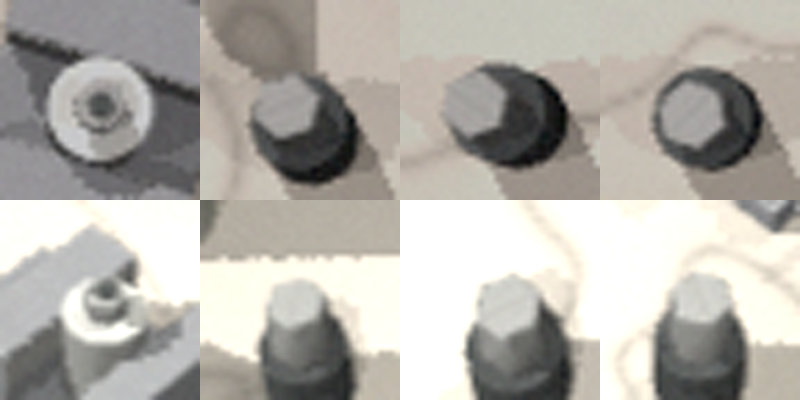

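The nut in the vise measures 20 mm across flats (the spares are 25 and 30 mm), with flats at about 47° mod 60. The adapter tops are at z ≈ 75 mm, as expected. I'll start with the socket at (0.426, 0.155).

```bash
cat >> h.py <<'E'
from scipy.spatial.transform import Rotation as Ro
def go(x,y,z,ang=None):
    o=ctrl.get_obs(); q=o['eef_rot']; M=Ro.from_quat([q[1],q[2],q[3],q[0]]).as_matrix()
    ya=np.degrees(np.arctan2(M[1,1],M[0,1]))
    print('t',o['time_s'],'pos',np.round(o['eef_pos']*1e3,1),'yang%60',round(ya%60,1),'tilt',np.round(M[:2,2],4),'q6',round(o['q'][5],2),'F',np.round(o['wrist_force'],1),'op',round(o['opening']*85.4,1))
    print(' tool delta mm',np.round(M.T@(np.array([x,y,z])-o['eef_pos'])*1e3,1), 'rz',None if ang is None else np.round(np.radians(-(((ang-ya)+30)%60-30)),3))
E
python3 -c "
from h import *
go(.426,.1545,.20,40)"
```

```text
t 0.1 pos [ 214.7 -532.9  230.5] yang%60 51.9 tilt [-0.0003  0.0015] q6 -0.21 F [ 0.5  0.1 -0.6] op 85.4
 tool delta mm [ 452.8 -558.7   31.5] rz 0.208
```

Request:
{"name": "jog_arm", "arguments": {
  "series": [
    [[30, -37, 0, 0, 0, 0, 85], [30, -37, 0, 0, 0, 0, 70], [30, -37, 0, 0, 0, 0, 70], [30, -37, 0, 0, 0, 0, 70], [30, -37, 0, 0, 0, 0, 70], [30, -37, 0, 0, 0, 0, 70], [30, -37, 0, 0, 0, 0, 70], [30, -37, 0, 0, 0, 0, 70], [30, -37, 0, 0, 0, 0, 70], [30, -37, 0, 0, 0, 0, 70]]
  ]
}}

```text
time_s: 1.1
eef_pos: [0.3549, -0.0762, 0.2313]
eef_rot: [0.0, 0.982, 0.19, 0.0]
wrist_force: [0.5, -0.3, -0.5]
opening: 0.822
grasp_force: 0.0
```

Request:
{"name": "jog_arm", "arguments": {
  "series": [
    [[30, -37, 0, 0, 0, 0, 70], [30, -37, 0, 0, 0, 0, 70], [30, -37, 0, 0, 0, 0, 70], [30, -37, 0, 0, 0, 0, 70], [30, -37, 0, 0, 0, 0, 70], [3, -4, 15, 0, 0, 0, 70], [0, 0, 16, 0, 0, 0.104, 70], [0, 0, 0, 0, 0, 0.104, 70], [0, 0, 0, 0, 0, 0, 70], [0, 0, 0, 0, 0, 0, 70]]
  ]
}}

```text
time_s: 2.1
eef_pos: [0.4262, 0.1543, 0.2003]
eef_rot: [0.0, 0.996, 0.089, -0.0]
wrist_force: [-0.6, -0.2, 0.3]
opening: 0.82
grasp_force: 0.0
```

```bash
python3 -c "
from h import *
go(.426,.1545,.046,40)"
```

```text
t 2.1 pos [426.2 154.3 200.3] yang%60 40.2 tilt [-0. -0.] q6 1.48 F [-0.6 -0.2  0.3] op 70.0
 tool delta mm [ -0.2  -0.2 154.3] rz 0.003
```

Request:
{"name": "jog_arm", "arguments": {
  "series": [
    [[0, 0, 35, 0, 0, 0, 70], [0, 0, 35, 0, 0, 0, 70], [0, 0, 35, 0, 0, 0, 70], [0, 0, 30, 0, 0, 0, 70], [0, 0, 19, 0, 0, 0, 70], [0, 0, 0, 0, 0, 0, 70], [0, 0, 0, 0, 0, 0, 10], [0, 0, 0, 0, 0, 0, 10], [0, 0, 0, 0, 0, 0, 10], [0, 0, 0, 0, 0, 0, 10]]
  ]
}}

```text
time_s: 3.1
eef_pos: [0.4276, 0.1545, 0.0479]
eef_rot: [-0.0, 0.996, 0.087, 0.002]
wrist_force: [-1.3, -0.3, 5.6]
opening: 0.292
grasp_force: 58.9
```

Request:
{"name": "jog_arm", "arguments": {
  "series": [
    [[0, 0, 0, 0, 0, 0, 10], [0, 0, 0, 0, 0, 0, 10], [0, 0, -30, 0, 0, 0, 10], [0, 0, -40, 0, 0, 0, 10], [0, 0, -40, 0, 0, 0, 10], [0, 0, -20, 0, 0, 0, 10], [0, 0, 0, 0, 0, 0, 10], [0, 0, 0, 0, 0, 0, 10], [0, 0, 0, 0, 0, 0, 10], [0, 0, 0, 0, 0, 0, 10]]
  ]
}}

```text
time_s: 4.1
eef_pos: [0.425, 0.1542, 0.1745]
eef_rot: [-0.0, 0.996, 0.087, -0.002]
wrist_force: [-0.6, -0.2, -2.2]
opening: 0.287
grasp_force: 59.9
```

Run:
```python
from h import *
go(.5155,-.0177,.146,47)
for n in('top','side'):
    c=snap(n);W=cloud(c)
    m=np.isfinite(W[...,2])&(np.hypot(W[...,0]-.426,W[...,1]-.1545)<.03)&(W[...,2]<.22)&(W[...,2]>.1)
    P=W[m]; print(n,len(P),np.round(P.mean(0),4) if len(P) else 0, np.percentile(P[:,2],[0,5,50,95]) if len(P) else 0)
    b=W[(np.abs(W[...,0]-.426)<.02)&(np.abs(W[...,1]-.1545)<.02)&(W[...,2]<.05)]; print(len(b), b[:,2].max() if len(b) else 0)
    if n=='side': cv2.imwrite('pics/g1.png',cv2.resize(c['frame'][150:330,150:400],(800,576),interpolation=cv2.INTER_CUBIC))
```

```text
t 4.1 pos [425.  154.2 174.5] yang%60 40.0 tilt [-0.0034 -0.0003] q6 1.48 F [-0.6 -0.2 -2.2] op 24.5
 tool delta mm [ 59.3 185.   28.2] rz -0.122
top 0 0 0
16 0.0036872483020133906
side 350 [0.4169 0.1659 0.164 ] [0.12757023 0.13257223 0.16487492 0.2014344 ]
198 0.0055727712103920135
```

View pics/g1.png

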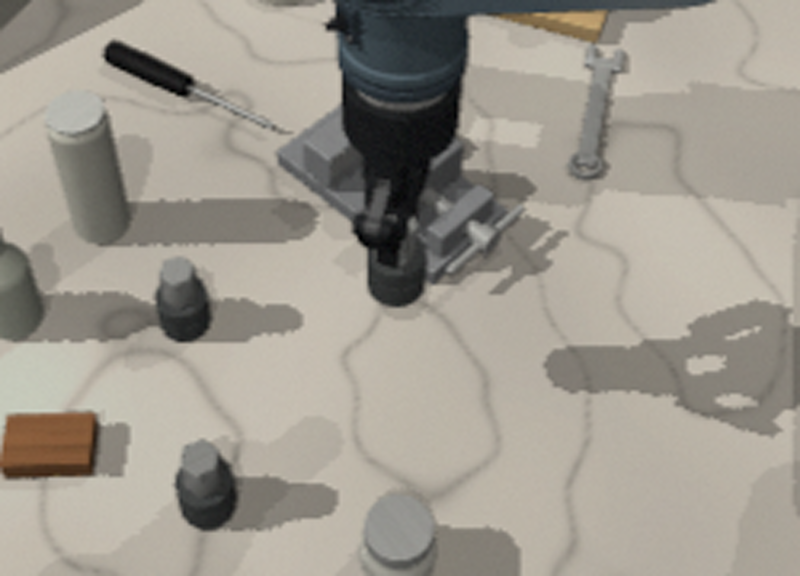

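The picture shows the socket hanging upright in the gripper at about (395,265), with nothing else disturbed. I'll carry it over the nut.

Request:
{"name": "jog_arm", "arguments": {
  "series": [
    [[5, 16, 0, 0, 0, 0, 10], [10, 30, 0, 0, 0, 0, 10], [12, 37, 0, 0, 0, 0, 10], [12, 37, 0, 0, 0, 0, 10], [12, 37, 0, 0, 0, 0, 10], [8.8, 27.5, 0, 0, 0, 0, 10], [0, 0, 0, 0, 0, -0.06, 10], [0, 0, 0, 0, 0, -0.062, 10], [0, 0, 10, 0, 0, 0, 10], [0, 0, 10, 0, 0, 0, 10]]
  ]
}}

```text
time_s: 5.2
eef_pos: [0.5169, -0.0168, 0.155]
eef_rot: [-0.0, 0.989, 0.147, -0.0]
wrist_force: [-0.2, 0.0, -2.0]
opening: 0.293
grasp_force: 60.0
```

Request:
{"name": "jog_arm", "arguments": {
  "series": [
    [[0, 0, 0, 0, 0, 0, 10], [0, 0, 0, 0, 0, 0, 10], [0, 0, 0, 0, 0, 0, 10], [0, 0, 0, 0, 0, 0, 10], [0, 0, 0, 0, 0, 0, 10], [0, 0, 0, 0, 0, 0, 10], [0, 0, 0, 0, 0, 0, 10], [0, 0, 0, 0, 0, 0, 10], [0, 0, 0, 0, 0, 0, 10], [0, 0, 0, 0, 0, 0, 10]]
  ]
}}

```text
time_s: 6.2
eef_pos: [0.5172, -0.0169, 0.1563]
eef_rot: [-0.0, 0.989, 0.148, -0.0]
wrist_force: [0.5, -0.1, -1.2]
opening: 0.297
grasp_force: 59.9
```

Run:
```python
from h import *
go(.5159,-.0171,.146,47)
c=snap('side'); u,v=int(423*.64),int(298*.64)
cv2.imwrite('pics/n1.png',cv2.resize(c['frame'][v-50:v+40,u-60:u+60],(800,600),interpolation=cv2.INTER_CUBIC))
```

```text
t 6.2 pos [517.2 -16.9 156.3] yang%60 47.0 tilt [-0.  0.] q6 1.01 F [ 0.5 -0.1 -1.2] op 25.4
 tool delta mm [-1.3 -0.2 10.3] rz 0.0
```

View pics/n1.png

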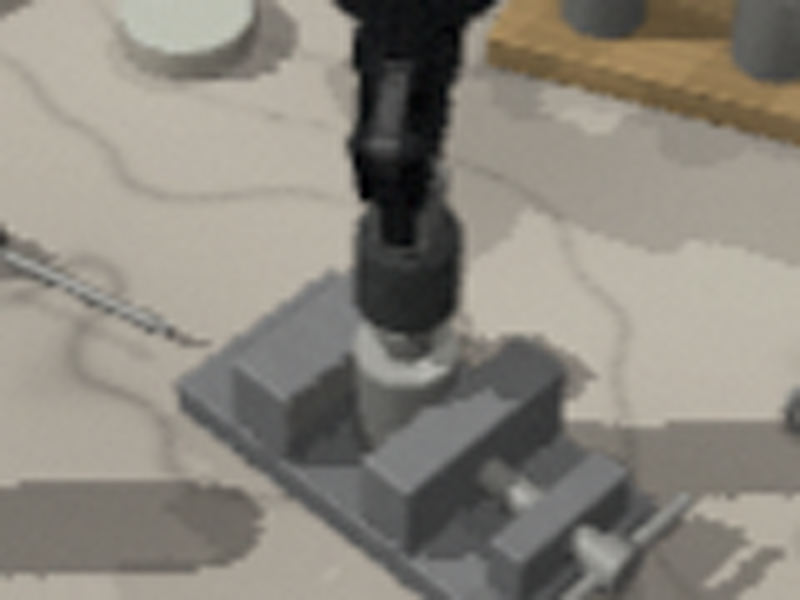

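```bash
cat >> h.py <<'E'
from scipy.optimize import least_squares
def cyl(W,c,z0,z1,cx,cy):
    m=np.isfinite(W[...,2])&(np.hypot(W[...,0]-cx,W[...,1]-cy)<.03)&(W[...,2]>z0)&(W[...,2]<z1)
    P=W[m][:,:2]; P0=P
    for _ in range(3):
        r=least_squares(lambda p:np.hypot(*(P-p).T)-.022,[cx,cy],loss='soft_l1',f_scale=.001)
        e=np.abs(np.hypot(*(P0-r.x).T)-.022); P=P0[e<.003]
    return np.round(r.x*1e3,2),len(P),round(1e3*np.std(np.hypot(*(P-r.x).T)),2)
E
python3 - <<'E'
from h import *
for n in('side','top'):
    c=load('side') if n=='side' else snap(n);W=cloud(c)
    print(n,'barrel',cyl(W,c,.112,.146,.516,-.017),cyl(W,c,.120,.142,.516,-.017),'bar',cyl(W,c,.035,.075,.516,-.017),cyl(W,c,.06,.077,.516,-.017))
E
```

```text
side barrel (array([516.74, -17.75]), 132, np.float64(1.09)) (array([516.85, -17.73]), 88, np.float64(1.05)) bar (array([516.63, -18.54]), 100, np.float64(1.14)) (array([516.74, -18.43]), 71, np.float64(1.38))
top barrel (array([514.66, -17.19]), 20, np.float64(0.3)) (array([514.65, -17.27]), 14, np.float64(0.33)) bar (array([512.43, -14.45]), 31, np.float64(1.51)) (array([512.23, -11.62]), 30, np.float64(1.64))
```

Request:
{"name": "jog_arm", "arguments": {
  "series": [
    [[0, 0.4, 5, 0, 0, 0, 10], [0, 0, 5, 0, 0, 0, 10], [0, 0, 4, 0, 0, 0, 10], [0, 0, 2, 0, 0, 0, 10], [0, 0, 1, 0, 0, 0, 10], [0, 0, 1, 0, 0, 0, 10], [0, 0, 1, 0, 0, 0, 10], [0, 0, 0, 0, 0, 0, 10], [0, 0, 0, 0, 0, 0, 10], [0, 0, 0, 0, 0, 0, 10]]
  ]
}}

```text
time_s: 7.3
eef_pos: [0.5174, -0.0173, 0.1374]
eef_rot: [0.0, 0.989, 0.148, 0.0]
wrist_force: [0.8, 0.4, -1.8]
opening: 0.293
grasp_force: 60.0
```

Request:
{"name": "jog_arm", "arguments": {
  "series": [
    [[0, 0, 1, 0, 0, 0, 10], [0, 0, 1, 0, 0, 0, 10], [0, 0, 1, 0, 0, 0, 10], [0, 0, 1, 0, 0, 0, 10], [0, 0, 1, 0, 0, 0, 10], [0, 0, 1, 0, 0, 0, 10], [0, 0, 1, 0, 0, 0, 10], [0, 0, 0, 0, 0, 0, 10], [0, 0, 0, 0, 0, 0, 10], [0, 0, 0, 0, 0, 0, 10]]
  ]
}}

```text
time_s: 8.3
eef_pos: [0.5173, -0.0173, 0.1303]
eef_rot: [0.0, 0.989, 0.148, 0.0]
wrist_force: [-0.8, -0.1, -3.0]
opening: 0.292
grasp_force: 60.0
```

Request:
{"name": "jog_arm", "arguments": {
  "series": [
    [[0, 0, 1, 0, 0, 0, 10], [0, 0, 1, 0, 0, 0, 10], [0, 0, 1, 0, 0, 0, 10], [0, 0, 0.5, 0, 0, 0, 10], [0, 0, 0.5, 0, 0, 0, 10], [0, 0, 0.5, 0, 0, 0, 10], [0, 0, 0.5, 0, 0, 0, 10], [0, 0, 0, 0, 0, 0, 10], [0, 0, 0, 0, 0, 0, 10], [0, 0, 0, 0, 0, 0, 10]]
  ]
}}

```text
time_s: 9.3
eef_pos: [0.5174, -0.0173, 0.1259]
eef_rot: [0.0, 0.989, 0.148, 0.0]
wrist_force: [-3.8, 0.2, 6.3]
opening: 0.289
grasp_force: 60.8
```

```bash
python3 -c "
from h import *
go(.5174,-.0173,.126,47);print(ctrl.get_obs()['torque'],ctrl.get_obs()['wrist_force'])"
```

```text
t 9.3 pos [517.4 -17.3 125.9] yang%60 47.0 tilt [ 0.0002 -0.0001] q6 1.01 F [-3.8  0.2  6.3] op 24.7
 tool delta mm [-0.   0.  -0.1] rz 0.0
[ 0.13273514  0.59070307 -0.04429951] [-3.7602784   0.22947361  6.27040691]
```

Request:
{"name": "jog_arm", "arguments": {
  "series": [
    [[0, 0, 0, 0, 0, -0.03, 10], [0, 0, 0, 0, 0, -0.03, 10], [0, 0, 0, 0, 0, -0.03, 10], [0, 0, 0, 0, 0, -0.03, 10], [0, 0, 0, 0, 0, -0.03, 10], [0, 0, 0, 0, 0, -0.03, 10], [0, 0, 0, 0, 0, -0.03, 10], [0, 0, 0, 0, 0, -0.03, 10], [0, 0, 0, 0, 0, -0.03, 10], [0, 0, 0, 0, 0, -0.03, 10]]
  ]
}}

```text
time_s: 10.3
eef_pos: [0.5181, -0.0178, 0.1259]
eef_rot: [0.001, 0.955, 0.295, 0.001]
wrist_force: [-1.2, -1.7, 4.1]
opening: 0.293
grasp_force: 60.8
```

```bash
python3 -c "
from h import *
go(.5174,-.0173,.126,47);print(ctrl.get_obs()['torque'],ctrl.get_obs()['wrist_force'])"
```

```text
t 10.3 pos [518.1 -17.8 125.9] yang%60 4.3 tilt [ 0.002  -0.0009] q6 0.71 F [-1.2 -1.7  4.1] op 25.0
 tool delta mm [-0.3 -0.9 -0.1] rz 0.302
[-0.38342349 -0.03582193 -0.00665204] [-1.18496813 -1.66386901  4.1440159 ]
```

Request:
{"name": "jog_arm", "arguments": {
  "series": [
    [[0, 0, 0, 0, 0, -0.02, 10], [0, 0, 0, 0, 0, -0.02, 10], [0, 0, 0, 0, 0, -0.02, 10], [0, 0, 0, 0, 0, -0.02, 10], [0, 0, 0, 0, 0, -0.02, 10], [0, 0, 0, 0, 0, -0.02, 10], [0, 0, 0, 0, 0, -0.02, 10], [0, 0, 0, 0, 0, -0.02, 10], [0, 0, 0, 0, 0, -0.02, 10], [0, 0, 0, 0, 0, -0.04, 10]]
  ]
}}

```text
time_s: 11.3
eef_pos: [0.5182, -0.0177, 0.1259]
eef_rot: [0.001, 0.917, 0.398, 0.001]
wrist_force: [0.5, -2.3, 4.6]
opening: 0.295
grasp_force: 60.8
```

```bash
python3 -c "
from h import *
go(.4262,.1543,.15,40);print(ctrl.get_obs()['torque'],ctrl.get_obs()['wrist_force'])"
```

```text
t 11.3 pos [518.2 -17.7 125.9] yang%60 16.9 tilt [ 0.0021 -0.0007] q6 0.49 F [ 0.5 -2.3  4.6] op 25.2
 tool delta mm [  62.8 -184.7  -24.4] rz -0.403
[-0.42076743 -0.12261318 -0.03479014] [ 0.45994523 -2.29401923  4.5786491 ]
```

Torque about z stayed near 0 through a 29° turn, so this socket is too big. I'll set it back down.

Request:
{"name": "jog_arm", "arguments": {
  "series": [
    [[0, 0, -10, 0, 0, 0, 10], [0, 0, -18, 0, 0, 0, 10], [0, 0, -12, 0, 0, 0, 10], [6, -18, 0, 0, 0, 0, 10], [12, -36, 0, 0, 0, 0, 10], [15, -44, 0, 0, 0, 0, 10], [15, -44, 0, 0, 0, 0, 10], [12, -36, 0, 0, 0, 0, 10], [2.8, -6.7, 20, 0, 0, 0, 10], [0, 0, 30, 0, 0, 0, 10]]
  ]
}}

```text
time_s: 12.3
eef_pos: [0.4252, 0.1574, 0.116]
eef_rot: [0.0, 0.917, 0.399, 0.002]
wrist_force: [0.9, -0.7, -3.0]
opening: 0.293
grasp_force: 60.0
```

Request:
{"name": "jog_arm", "arguments": {
  "series": [
    [[0, 0, 30, 0, 0, 0, 10], [0, 0, 22, 0, 0, 0, 10], [0, 0, 8, 0, 0, 0, 10], [0, 0, 4, 0, 0, 0, 10], [0, 0, 1, 0, 0, 0, 10], [0, 0, 0, 0, 0, 0, 10], [0, 0, 0, 0, 0, 0, 10], [0, 0, 0, 0, 0, 0, 10], [0, 0, 0, 0, 0, 0, 10], [0, 0, 0, 0, 0, 0, 10]]
  ]
}}

```text
time_s: 13.3
eef_pos: [0.4258, 0.1549, 0.0506]
eef_rot: [0.0, 0.918, 0.397, 0.0]
wrist_force: [-0.6, -0.1, -1.8]
opening: 0.288
grasp_force: 60.0
```

Lower the last 2 mm, release, rise.

Request:
{"name": "jog_arm", "arguments": {
  "series": [
    [[0, 0, 1, 0, 0, 0, 10], [0, 0, 1, 0, 0, 0, 10], [0, 0, 0, 0, 0, 0, 40], [0, 0, 0, 0, 0, 0, 70], [0, 0, 0, 0, 0, 0, 70], [0, 0, 0, 0, 0, 0, 70], [0, 0, -20, 0, 0, 0, 70], [0, 0, -40, 0, 0, 0, 70], [0, 0, -40, 0, 0, 0, 70], [0, 0, -30, 0, 0, 0, 70]]
  ]
}}

```text
time_s: 14.3
eef_pos: [0.4263, 0.155, 0.1808]
eef_rot: [0.0, 0.918, 0.397, 0.001]
wrist_force: [1.8, 0.6, -0.4]
opening: 0.819
grasp_force: 0.0
```

Run:
```python
from h import *
go(.4962,.3215,.17,24)
c=snap('side');W=cloud(c)
for n,x,y in(('s1',.6013,.1905),('s2',.4965,.3215),('s3',.426,.1545)):
    print(n,cyl(W,c,.008,.036,x,y), 'maxz',np.nanmax(np.where(np.hypot(W[...,0]-x,W[...,1]-y)<.015,W[...,2],0)))
```

```text
t 14.3 pos [426.3 155.  180.8] yang%60 16.8 tilt [0.0023 0.0002] q6 0.84 F [ 1.8  0.6 -0.4] op 69.9
 tool delta mm [169.2 -63.   11. ] rz -0.126
s1 (array([603.35, 189.32]), 96, np.float64(0.84)) maxz 0.07818119629732978
s2 (array([498.33, 321.03]), 95, np.float64(0.59)) maxz 0.07774182055240553
s3 (array([425.04, 153.18]), 92, np.float64(0.85)) maxz 0.5429820025830518
```

Run:
```python
from h import *
go(.6008,.1907,.046,19.5)
```

```text
t 14.35 pos [429.  155.4 185.4] yang%60 16.8 tilt [0.0095 0.0008] q6 0.84 F [2.3 1.2 4. ] op 69.9
 tool delta mm [142.3 100.2 141.1] rz -0.047
```

Request:
{"name": "jog_arm", "arguments": {
  "series": [
    [[15, 11, 0, 0, 0, 0, 70], [30, 21, 0, 0, 0, 0, 70], [35, 25, 0, 0, 0, 0, 70], [35, 25, 0, 0, 0, 0, 70], [25, 18, 0, 0, 0, 0, 70], [5.5, 2.8, 0, 0, 0, -0.047, 70], [0, 0, 0, 0, 0, 0, 70], [0, 0, 0, 0, 0, 0, 70], [0, 0, 0, 0, 0, 0, 70], [0, 0, 0, 0, 0, 0, 70]]
  ]
}}

```text
time_s: 15.35
eef_pos: [0.5996, 0.1906, 0.1785]
eef_rot: [0.0, 0.908, 0.418, 0.0]
wrist_force: [-0.9, -0.2, -0.3]
opening: 0.825
grasp_force: 0.0
```

Run:
```python
from h import *
go(.6008,.1907,.046,19.5)
```

```text
t 15.35 pos [599.6 190.6 178.5] yang%60 19.5 tilt [ 0. -0.] q6 0.83 F [-0.9 -0.2 -0.3] op 70.5
 tool delta mm [  0.9   0.8 132.5] rz -0.001
```

Request:
{"name": "jog_arm", "arguments": {
  "series": [
    [[0.9, 0.8, 25, 0, 0, 0, 70], [0, 0, 35, 0, 0, 0, 70], [0, 0, 35, 0, 0, 0, 70], [0, 0, 25, 0, 0, 0, 70], [0, 0, 12.5, 0, 0, 0, 70], [0, 0, 0, 0, 0, 0, 70], [0, 0, 0, 0, 0, 0, 10], [0, 0, 0, 0, 0, 0, 10], [0, 0, 0, 0, 0, 0, 10], [0, 0, 0, 0, 0, 0, 10]]
  ]
}}

```text
time_s: 16.35
eef_pos: [0.6027, 0.1909, 0.0477]
eef_rot: [0.0, 0.908, 0.419, 0.001]
wrist_force: [-0.5, -0.2, 6.5]
opening: 0.287
grasp_force: 59.1
```

Request:
{"name": "jog_arm", "arguments": {
  "series": [
    [[0, 0, 0, 0, 0, 0, 10], [0, 0, 0, 0, 0, 0, 10], [0, 0, -20, 0, 0, 0, 10], [0, 0, -35, 0, 0, 0, 10], [0, 0, -35, 0, 0, 0, 10], [0, 0, -20, 0, 0, 0, 10], [0, 0, 0, 0, 0, 0, 10], [0, 0, 0, 0, 0, 0, 10], [0, 0, 0, 0, 0, 0, 10], [0, 0, 0, 0, 0, 0, 10]]
  ]
}}

```text
time_s: 17.35
eef_pos: [0.6001, 0.1905, 0.1536]
eef_rot: [-0.001, 0.908, 0.419, -0.002]
wrist_force: [0.4, 0.4, -2.2]
opening: 0.292
grasp_force: 59.7
```

Run:
```python
from h import *
go(.5152,-.0172,.156,47)
```

```text
t 17.35 pos [600.1 190.5 153.6] yang%60 19.5 tilt [-0.0037 -0.0004] q6 0.83 F [ 0.4  0.4 -2.2] op 24.9
 tool delta mm [-213.1   70.4   -2. ] rz -0.48
```

Request:
{"name": "jog_arm", "arguments": {
  "series": [
    [[-20, 6.5, -4, 0, 0, 0, 10], [-40, 12.9, 0, 0, 0, 0, 10], [-45, 14.5, 0, 0, 0, 0, 10], [-45, 14.5, 0, 0, 0, 0, 10], [-40, 12.9, 0, 0, 0, 0, 10], [-23.5, 7.5, 0, 0, 0, 0, 10], [0, 0, 0, 0, 0, -0.12, 10], [0, 0, 0, 0, 0, -0.12, 10], [0, 0, 0, 0, 0, -0.12, 10], [0, 0, 0, 0, 0, -0.12, 10]]
  ]
}}

```text
time_s: 18.35
eef_pos: [0.5143, -0.0163, 0.1587]
eef_rot: [-0.001, 0.781, 0.624, -0.001]
wrist_force: [-1.1, -0.4, -2.7]
opening: 0.293
grasp_force: 59.7
```

Request:
{"name": "jog_arm", "arguments": {
  "series": [
    [[0, 0, 0, 0, 0, 0, 10], [0, 0, 0, 0, 0, 0, 10], [0, 0, 0, 0, 0, 0, 10], [0, 0, 0, 0, 0, 0, 10], [0, 0, 0, 0, 0, 0, 10], [0, 0, 0, 0, 0, 0, 10], [0, 0, 0, 0, 0, 0, 10], [0, 0, 0, 0, 0, 0, 10], [0, 0, 0, 0, 0, 0, 10], [0, 0, 0, 0, 0, 0, 10]]
  ]
}}

```text
time_s: 19.35
eef_pos: [0.515, -0.0163, 0.1598]
eef_rot: [0.0, 0.783, 0.622, 0.0]
wrist_force: [0.5, 0.2, -2.1]
opening: 0.29
grasp_force: 59.7
```

Run:
```python
from h import *
go(.5172,-.0173,.140,47)
for i in range(2):
    c=snap('side');W=cloud(c)
    print('barrel',cyl(W,c,.112,.146,.516,-.017),cyl(W,c,.120,.142,.516,-.017),'bar',cyl(W,c,.035,.075,.516,-.017),cyl(W,c,.06,.077,.516,-.017))
```

```text
t 19.35 pos [515.  -16.3 159.8] yang%60 47.0 tilt [ 0.0001 -0.    ] q6 -0.04 F [ 0.5  0.2 -2.1] op 24.8
 tool delta mm [-0.5  2.3 19.8] rz -0.0
barrel (array([515.44, -17.53]), 128, np.float64(0.98)) (array([515.36, -17.5 ]), 87, np.float64(0.97)) bar (array([516.9 , -18.69]), 103, np.float64(1.14)) (array([516.81, -18.85]), 64, np.float64(1.07))
barrel (array([515.49, -17.46]), 130, np.float64(0.99)) (array([515.47, -17.54]), 90, np.float64(0.96)) bar (array([516.97, -18.72]), 99, np.float64(1.1)) (array([517.28, -18.63]), 69, np.float64(1.18))
```

Request:
{"name": "jog_arm", "arguments": {
  "series": [
    [[-0.8, 1.6, 3, 0, 0, 0, 10], [0, 0, 5, 0, 0, 0, 10], [0, 0, 5, 0, 0, 0, 10], [0, 0, 3, 0, 0, 0, 10], [0, 0, 2, 0, 0, 0, 10], [0, 0, 1, 0, 0, 0, 10], [0, 0, 1, 0, 0, 0, 10], [0, 0, 1, 0, 0, 0, 10], [0, 0, 0, 0, 0, 0, 10], [0, 0, 0, 0, 0, 0, 10]]
  ]
}}

```text
time_s: 20.45
eef_pos: [0.5165, -0.0174, 0.1389]
eef_rot: [0.0, 0.783, 0.622, 0.0]
wrist_force: [0.2, -0.1, -1.9]
opening: 0.29
grasp_force: 59.7
```

Request:
{"name": "jog_arm", "arguments": {
  "series": [
    [[0, 0, 0.5, 0, 0, 0, 10], [0, 0, 0.5, 0, 0, 0, 10], [0, 0, 0.5, 0, 0, 0, 10], [0, 0, 0.5, 0, 0, 0, 10], [0, 0, 0, 0, 0, 0, 10], [0, 0, 0, 0, 0, 0, 10], [0, 0, 0, 0, 0, 0, 10], [0, 0, 0, 0, 0, 0, 10], [0, 0, 0, 0, 0, 0, 10], [0, 0, 0, 0, 0, 0, 10]]
  ]
}}

```text
time_s: 21.45
eef_pos: [0.5164, -0.0174, 0.1368]
eef_rot: [0.0, 0.783, 0.622, 0.0]
wrist_force: [-0.1, 0.6, -3.1]
opening: 0.292
grasp_force: 59.7
```

Request:
{"name": "jog_arm", "arguments": {
  "series": [
    [[0, 0, 1, 0, 0, 0, 10], [0, 0, 1, 0, 0, 0, 10], [0, 0, 1, 0, 0, 0, 10], [0, 0, 1, 0, 0, 0, 10], [0, 0, 1, 0, 0, 0, 10], [0, 0, 1, 0, 0, 0, 10], [0, 0, 1, 0, 0, 0, 10], [0, 0, 1, 0, 0, 0, 10], [0, 0, 1, 0, 0, 0, 10], [0, 0, 0, 0, 0, 0, 10]]
  ]
}}

```text
time_s: 22.45
eef_pos: [0.5163, -0.0174, 0.1276]
eef_rot: [-0.0, 0.783, 0.622, -0.0]
wrist_force: [-0.2, -0.0, -3.4]
opening: 0.295
grasp_force: 59.7
```

Request:
{"name": "jog_arm", "arguments": {
  "series": [
    [[0, 0, 0.5, 0, 0, 0, 10], [0, 0, 0.5, 0, 0, 0, 10], [0, 0, 0.5, 0, 0, 0, 10], [0, 0, 0, 0, 0, 0, 10], [0, 0, 0, 0, 0, -0.03, 10], [0, 0, 0, 0, 0, -0.03, 10], [0, 0, 0, 0, 0, -0.03, 10], [0, 0, 0, 0, 0, -0.03, 10], [0, 0, 0, 0, 0, -0.03, 10], [0, 0, 0, 0, 0, -0.03, 10]]
  ]
}}

```text
time_s: 23.45
eef_pos: [0.5164, -0.0174, 0.1263]
eef_rot: [-0.0, 0.723, 0.691, 0.0]
wrist_force: [-0.6, 0.3, -2.0]
opening: 0.286
grasp_force: 59.7
```

```bash
python3 -c "
from h import *
go(.6010,.1909,.15,47);print(ctrl.get_obs()['torque'],ctrl.get_obs()['wrist_force'])"
```

```text
t 23.45 pos [516.4 -17.4 126.3] yang%60 57.5 tilt [0. 0.] q6 -0.22 F [-0.6  0.3 -2. ] op 24.5
 tool delta mm [211.9  75.2 -23.7] rz 0.182
[-0.00722     0.03296976 -0.02747137] [-0.62493687  0.3256527  -1.99251485]
```

Request:
{"name": "jog_arm", "arguments": {
  "series": [
    [[0, 0, 0, 0, 0, -0.03, 10], [0, 0, 0, 0, 0, -0.03, 10], [0, 0, 0, 0, 0, -0.03, 10], [0, 0, 0, 0, 0, -0.03, 10], [0, 0, 0, 0, 0, -0.03, 10], [0, 0, 0, 0, 0, -0.03, 10], [0, 0, 0, 0, 0, -0.03, 10], [0, 0, 0, 0, 0, -0.03, 10], [0, 0, 0, 0, 0, -0.03, 10], [0, 0, 0, 0, 0, 0, 10]]
  ]
}}

```text
time_s: 24.45
eef_pos: [0.5164, -0.0174, 0.1263]
eef_rot: [0.0, 0.624, 0.782, -0.0]
wrist_force: [1.1, -0.1, -2.6]
opening: 0.291
grasp_force: 59.7
```

```bash
python3 -c "
from h import *
go(.6010,.1909,.158,47);print(ctrl.get_obs()['torque'],ctrl.get_obs()['wrist_force'])"
```

```text
t 24.45 pos [516.4 -17.4 126.3] yang%60 12.9 tilt [ 0. -0.] q6 -0.49 F [ 1.1 -0.1 -2.6] op 24.9
 tool delta mm [184.3 128.8 -31.7] rz 0.451
[-0.0059169  -0.00821563  0.05575121] [ 1.09698342 -0.08796647 -2.63325168]
```

It turned freely again, so this one is too big as well and the third socket must fit. I'll set this one back.

Request:
{"name": "jog_arm", "arguments": {
  "series": [
    [[0, 0, -12, 0, 0, 0, 10], [0, 0, -20, 0, 0, 0, 10], [0, 0, -5, 0, 0, 0, 10], [15, 10.5, 0, 0, 0, 0, 10], [33, 23, 0, 0, 0, 0, 10], [40, 28, 0, 0, 0, 0, 10], [40, 28, 0, 0, 0, 0, 10], [33, 23, 0, 0, 0, 0, 10], [18, 12.5, 0, 0, 0, 0, 10], [5.3, 3.8, 20, 0, 0, 0, 10]]
  ]
}}

```text
time_s: 25.45
eef_pos: [0.6041, 0.194, 0.1463]
eef_rot: [0.002, 0.623, 0.782, 0.003]
wrist_force: [0.7, -0.6, -2.7]
opening: 0.293
grasp_force: 59.9
```

Request:
{"name": "jog_arm", "arguments": {
  "series": [
    [[0, 0, 30, 0, 0, 0, 10], [0, 0, 30, 0, 0, 0, 10], [0, 0, 20, 0, 0, 0, 10], [0, 0, 8, 0, 0, 0, 10], [0, 0, 2, 0, 0, 0, 10], [0, 0, 0, 0, 0, 0, 10], [0, 0, 0, 0, 0, 0, 10], [0, 0, 0, 0, 0, 0, 10], [0, 0, 0, 0, 0, 0, 10], [0, 0, 0, 0, 0, 0, 10]]
  ]
}}

```text
time_s: 26.45
eef_pos: [0.6015, 0.1908, 0.0538]
eef_rot: [0.0, 0.624, 0.781, 0.0]
wrist_force: [0.2, -0.3, -2.7]
opening: 0.287
grasp_force: 59.8
```

Request:
{"name": "jog_arm", "arguments": {
  "series": [
    [[0, 0, 2, 0, 0, 0, 10], [0, 0, 2, 0, 0, 0, 10], [0, 0, 1, 0, 0, 0, 10], [0, 0, 0, 0, 0, 0, 10], [0, 0, 0, 0, 0, 0, 40], [0, 0, 0, 0, 0, 0, 70], [0, 0, 0, 0, 0, 0, 70], [0, 0, 0, 0, 0, 0, 70], [0, 0, -20, 0, 0, 0, 70], [0, 0, -30, 0, 0, 0, 70]]
  ]
}}

```text
time_s: 27.45
eef_pos: [0.5995, 0.1905, 0.0967]
eef_rot: [-0.002, 0.624, 0.781, -0.002]
wrist_force: [-0.4, -0.1, 0.1]
opening: 0.82
grasp_force: 0.0
```

Request:
{"name": "jog_arm", "arguments": {
  "series": [
    [[0, 0, -35, 0, 0, 0, 70], [0, 0, -35, 0, 0, 0, 70], [0, 0, -15, 0, 0, 0, 70], [0, 0, 0, 0, 0, 0, 70], [0, 0, 0, 0, 0, 0, 70], [0, 0, 0, 0, 0, 0, 70], [0, 0, 0, 0, 0, 0, 70], [0, 0, 0, 0, 0, 0, 70], [0, 0, 0, 0, 0, 0, 70], [0, 0, 0, 0, 0, 0, 70]]
  ]
}}

```text
time_s: 28.45
eef_pos: [0.6012, 0.1908, 0.183]
eef_rot: [-0.0, 0.624, 0.781, -0.0]
wrist_force: [-0.9, -0.1, -0.1]
opening: 0.82
grasp_force: 0.0
```

Run:
```python
from h import *
# refine hex angles of s2 & nut by 6-fold moment of hull-filled top masks, initial images + a fresh one
go(.4962,.3215,.16,24)
c=snap('top');W=cloud(c);S=snap('side');V=cloud(S)
for n,x,y in(('s1',.6,.1895),('s2',.496,.3212),('s3',.425,.154)):
  for nm,U in(('top',W),('side',V)):
    m=np.isfinite(U[...,2])&(np.hypot(U[...,0]-x,U[...,1]-y)<.022)&(np.abs(U[...,2]-.0745)<.006)
    P=U[m][:,:2]
    if len(P)<40: print(n,nm,len(P));continue
    p=P-P.mean(0); th=np.arctan2(p[:,1],p[:,0]); r=np.hypot(*p.T)
    # moment sum r^6 e^{i6th}: phase gives corners
    ph=np.degrees(np.angle(np.sum(r**6*np.exp(6j*th))))/6
    print(n,nm,len(P),np.round(P.mean(0),4),'normal',round((ph+30)%60,1))
U=cloud(load('top'))
```

```text
t 28.45 pos [601.2 190.8 183. ] yang%60 12.8 tilt [-0.0004 -0.    ] q6 -0.1 F [-0.9 -0.1 -0.1] op 70.1
 tool delta mm [150.7 -73.5  23. ] rz -0.196
s1 top 39
s1 side 90 [0.5997 0.1917] normal 13.4
s2 top 0
s2 side 111 [0.4967 0.3225] normal 20.7
s3 top 113 [0.4224 0.1539] normal 20.5
s3 side 91 [0.4241 0.1559] normal 17.9
```

Request:
{"name": "jog_arm", "arguments": {
  "series": [
    [[15, -7.3, 0, 0, 0, 0, 70], [30, -14.6, 0, 0, 0, 0, 70], [40, -19.5, 0, 0, 0, 0, 70], [40, -19.5, 0, 0, 0, 0, 70], [20, -9.8, 0, 0, 0, 0, 70], [5.7, -2.8, 0, 0, 0, -0.09, 70], [0, 0, 0, 0, 0, -0.088, 70], [0, 0, 0, 0, 0, 0, 70], [0, 0, 0, 0, 0, 0, 70], [0, 0, 0, 0, 0, 0, 70]]
  ]
}}

```text
time_s: 29.55
eef_pos: [0.4961, 0.3216, 0.1833]
eef_rot: [-0.0, 0.553, 0.833, 0.0]
wrist_force: [0.3, -0.2, -0.1]
opening: 0.818
grasp_force: 0.0
```

Run:
```python
from h import *
go(.4961,.3216,.046,23)
for nm in('top','side'):
    U=cloud(snap(nm))
    for lo,hi,r0 in((.087,.1,.016),(.072,.083,.026)):
        x,y=(.5144,-.018) if nm=='top' else (.516,-.0165)
        m=np.isfinite(U[...,2])&(np.hypot(U[...,0]-x,U[...,1]-y)<r0)&(U[...,2]>lo)&(U[...,2]<hi)
        P=U[m][:,:2]
        if len(P)<20: print(nm,len(P)); continue
        p=P-P.mean(0); th=np.arctan2(p[:,1],p[:,0]); r=np.hypot(*p.T)
        print(nm,lo,len(P),np.round(P.mean(0),4),np.round((P.min(0)+P.max(0))/2,4),'normal',round((np.degrees(np.angle(np.sum(r**6*np.exp(6j*th))))/6+30)%60,1))
```

```text
t 29.55 pos [496.1 321.6 183.3] yang%60 22.9 tilt [-0.0001  0.0001] q6 -0.02 F [ 0.3 -0.2 -0.1] op 69.8
 tool delta mm [  0.    0.  137.3] rz -0.002
top 0.087 67 [ 0.5142 -0.0178] [ 0.5144 -0.018 ] normal 45.2
top 0.072 203 [ 0.514 -0.018] [ 0.5147 -0.0172] normal 37.8
side 0
side 0.072 64 [ 0.5082 -0.0061] [ 0.5117 -0.0088] normal 48.6
```

Request:
{"name": "jog_arm", "arguments": {
  "series": [
    [[0, 0, 30, 0, 0, 0, 70], [0, 0, 37, 0, 0, 0, 70], [0, 0, 35, 0, 0, 0, 70], [0, 0, 25, 0, 0, 0, 70], [0, 0, 10, 0, 0, 0, 70], [0, 0, 0, 0, 0, 0, 70], [0, 0, 0, 0, 0, 0, 10], [0, 0, 0, 0, 0, 0, 10], [0, 0, 0, 0, 0, 0, 10], [0, 0, 0, 0, 0, 0, 10]]
  ]
}}

```text
time_s: 30.65
eef_pos: [0.4975, 0.3221, 0.0481]
eef_rot: [0.001, 0.552, 0.834, 0.001]
wrist_force: [0.3, 0.7, 6.3]
opening: 0.293
grasp_force: 59.5
```

Request:
{"name": "jog_arm", "arguments": {
  "series": [
    [[0, 0, 0, 0, 0, 0, 10], [0, 0, 0, 0, 0, 0, 10], [0, 0, -20, 0, 0, 0, 10], [0, 0, -40, 0, 0, 0, 10], [0, 0, -40, 0, 0, 0, 10], [0, 0, -12, 0, 0, 0, 10], [0, 0, 0, 0, 0, 0, 10], [0, 0, 0, 0, 0, 0, 10], [0, 0, 0, 0, 0, 0, 10], [0, 0, 0, 0, 0, 0, 10]]
  ]
}}

```text
time_s: 31.65
eef_pos: [0.495, 0.321, 0.156]
eef_rot: [-0.001, 0.552, 0.834, -0.002]
wrist_force: [0.1, -0.4, -2.4]
opening: 0.291
grasp_force: 59.7
```

Run:
```python
from h import *
go(.5150,-.0165,.158,46)
```

```text
t 31.65 pos [495. 321. 156.] yang%60 23.0 tilt [-0.0035 -0.0014] q6 -0.03 F [ 0.1 -0.4 -2.4] op 24.9
 tool delta mm [-318.6 -113.4   -1.6] rz -0.402
```

Request:
{"name": "jog_arm", "arguments": {
  "series": [
    [[-15, -5.3, -2, 0, 0, 0, 10], [-30, -10.7, -2, 0, 0, 0, 10], [-40, -14.2, 0, 0, 0, 0, 10], [-42, -15, 0, 0, 0, 0, 10], [-42, -15, 0, 0, 0, 0, 10], [-42, -15, 0, 0, 0, 0, 10], [-42, -15, 0, 0, 0, 0, 10], [-35, -12.5, 0, 0, 0, 0, 10], [-20, -7, 0, 0, 0, 0, 10], [-10.6, -3.7, 0, 0, 0, 0, 10]]
  ]
}}

```text
time_s: 32.65
eef_pos: [0.5157, -0.0187, 0.1619]
eef_rot: [-0.0, 0.553, 0.833, -0.0]
wrist_force: [-0.2, 0.7, -1.9]
opening: 0.292
grasp_force: 59.5
```

Request:
{"name": "jog_arm", "arguments": {
  "series": [
    [[0, 0, 0, 0, 0, -0.1, 10], [0, 0, 0, 0, 0, -0.1, 10], [0, 0, 0, 0, 0, -0.1, 10], [0, 0, 0, 0, 0, -0.1, 10], [0, 0, 0, 0, 0, 0, 10], [0, 0, 0, 0, 0, 0, 10], [0, 0, 0, 0, 0, 0, 10], [0, 0, 0, 0, 0, 0, 10], [0, 0, 0, 0, 0, 0, 10], [0, 0, 0, 0, 0, 0, 10]]
  ]
}}

```text
time_s: 33.65
eef_pos: [0.5162, -0.016, 0.1623]
eef_rot: [0.0, 0.376, 0.927, 0.0]
wrist_force: [0.5, -0.5, -2.3]
opening: 0.29
grasp_force: 59.6
```

Run:
```python
from h import *
go(.5164,-.0174,.140,46)
for i in range(3):
    c=snap('side');W=cloud(c)
    print('barrel',cyl(W,c,.112,.146,.516,-.017),cyl(W,c,.120,.142,.516,-.017),'bar',cyl(W,c,.035,.075,.516,-.017),cyl(W,c,.06,.077,.516,-.017))
```

```text
t 33.65 pos [516.2 -16.  162.3] yang%60 45.9 tilt [ 0.0001 -0.    ] q6 -1.06 F [ 0.5 -0.5 -2.3] op 24.8
 tool delta mm [-1.1 -0.9 22.3] rz -0.002
barrel (array([516.62, -16.99]), 116, np.float64(0.96)) (array([516.54, -16.94]), 86, np.float64(0.95)) bar (array([517.13, -18.89]), 95, np.float64(1.01)) (array([516.93, -19.  ]), 65, np.float64(1.06))
barrel (array([516.81, -16.9 ]), 119, np.float64(1.0)) (array([516.81, -16.92]), 90, np.float64(0.97)) bar (array([516.64, -18.63]), 97, np.float64(1.04)) (array([516.74, -18.51]), 62, np.float64(1.12))
barrel (array([516.72, -17.08]), 123, np.float64(1.08)) (array([516.62, -16.88]), 85, np.float64(0.98)) bar (array([516.91, -18.67]), 94, np.float64(1.03)) (array([516.82, -18.5 ]), 63, np.float64(1.05))
```

Request:
{"name": "jog_arm", "arguments": {
  "series": [
    [[-0.7, -1, 4, 0, 0, 0, 10], [0, 0, 6, 0, 0, 0, 10], [0, 0, 5, 0, 0, 0, 10], [0, 0, 3, 0, 0, 0, 10], [0, 0, 2, 0, 0, 0, 10], [0, 0, 1, 0, 0, 0, 10], [0, 0, 1, 0, 0, 0, 10], [0, 0, 1, 0, 0, 0, 10], [0, 0, 0, 0, 0, 0, 10], [0, 0, 0, 0, 0, 0, 10]]
  ]
}}

```text
time_s: 34.8
eef_pos: [0.5161, -0.0173, 0.1394]
eef_rot: [0.0, 0.375, 0.927, 0.0]
wrist_force: [-0.6, 0.5, -2.4]
opening: 0.293
grasp_force: 59.6
```

Run:
```python
from h import *
go(.516,-.0172,.140,46);print(ctrl.get_obs()['torque'])
```

```text
t 34.8 pos [516.1 -17.3 139.4] yang%60 45.9 tilt [ 0.0002 -0.    ] q6 -1.06 F [-0.6  0.5 -2.4] op 25.0
 tool delta mm [ 0.1  0.  -0.6] rz -0.002
[-0.0266581   0.0136488   0.00838656]
```

Request:
{"name": "jog_arm", "arguments": {
  "series": [
    [[0, 0, 0.5, 0, 0, 0, 10], [0, 0, 0.5, 0, 0, 0, 10], [0, 0, 0.5, 0, 0, 0, 10], [0, 0, 0.5, 0, 0, 0, 10], [0, 0, 0, 0, 0, 0, 10], [0, 0, 0, 0, 0, 0, 10], [0, 0, 0, 0, 0, 0, 10], [0, 0, 0, 0, 0, 0, 10], [0, 0, 0, 0, 0, 0, 10], [0, 0, 0, 0, 0, 0, 10]]
  ]
}}

```text
time_s: 35.8
eef_pos: [0.516, -0.0173, 0.1373]
eef_rot: [-0.0, 0.375, 0.927, -0.0]
wrist_force: [-0.6, 0.5, -2.4]
opening: 0.291
grasp_force: 59.6
```

Run:
```python
from h import *
go(.516,-.0172,.140,46);print(ctrl.get_obs()['torque'])
```

```text
t 35.8 pos [516.  -17.3 137.3] yang%60 45.9 tilt [-0. -0.] q6 -1.06 F [-0.6  0.5 -2.4] op 24.9
 tool delta mm [ 0.   0.1 -2.7] rz -0.002
[ 0.0318592   0.00510081 -0.0410813 ]
```

Request:
{"name": "jog_arm", "arguments": {
  "series": [
    [[0, 0, 0.5, 0, 0, 0, 10], [0, 0, 0.5, 0, 0, 0, 10], [0, 0, 0.5, 0, 0, 0, 10], [0, 0, 0.5, 0, 0, 0, 10], [0, 0, 0.5, 0, 0, 0, 10], [0, 0, 0.5, 0, 0, 0, 10], [0, 0, 0, 0, 0, 0, 10], [0, 0, 0, 0, 0, 0, 10], [0, 0, 0, 0, 0, 0, 10], [0, 0, 0, 0, 0, 0, 10]]
  ]
}}

```text
time_s: 36.8
eef_pos: [0.516, -0.0173, 0.1343]
eef_rot: [0.0, 0.375, 0.927, 0.0]
wrist_force: [-0.4, 0.3, -2.0]
opening: 0.288
grasp_force: 59.6
```

Run:
```python
from h import *
go(.516,-.0172,.140,46);print(ctrl.get_obs()['torque'])
```

```text
t 36.8 pos [516.  -17.3 134.3] yang%60 45.9 tilt [ 0.0001 -0.    ] q6 -1.06 F [-0.4  0.3 -2. ] op 24.6
 tool delta mm [ 0.1  0.  -5.7] rz -0.002
[ 0.02307829  0.0423937  -0.02284544]
```

Request:
{"name": "jog_arm", "arguments": {
  "series": [
    [[0, 0, 1, 0, 0, 0, 10], [0, 0, 1, 0, 0, 0, 10], [0, 0, 1, 0, 0, 0, 10], [0, 0, 1, 0, 0, 0, 10], [0, 0, 1, 0, 0, 0, 10], [0, 0, 1, 0, 0, 0, 10], [0, 0, 1, 0, 0, 0, 10], [0, 0, 0, 0, 0, 0, 10], [0, 0, 0, 0, 0, 0, 10], [0, 0, 0, 0, 0, 0, 10]]
  ]
}}

```text
time_s: 37.8
eef_pos: [0.516, -0.0172, 0.1273]
eef_rot: [0.0, 0.375, 0.927, 0.0]
wrist_force: [0.5, -0.4, -2.2]
opening: 0.293
grasp_force: 59.6
```

Request:
{"name": "jog_arm", "arguments": {
  "series": [
    [[0, 0, 0.4, 0, 0, 0, 10], [0, 0, 0.4, 0, 0, 0, 10], [0, 0, 0.4, 0, 0, 0, 10], [0, 0, 0.3, 0, 0, 0, 10], [0, 0, 0, 0, 0, 0, 10], [0, 0, 0, 0, 0, 0, 10], [0, 0, 0, 0, 0, 0, 10], [0, 0, 0, 0, 0, 0, 10], [0, 0, 0, 0, 0, 0, 10], [0, 0, 0, 0, 0, 0, 10]]
  ]
}}

```text
time_s: 38.8
eef_pos: [0.5161, -0.0173, 0.126]
eef_rot: [0.0, 0.375, 0.927, 0.0]
wrist_force: [-2.2, 1.4, 5.6]
opening: 0.292
grasp_force: 60.4
```

Run:
```python
from h import *
go(.516,-.0172,.140,46);print(ctrl.get_obs()['torque'])
```

```text
t 38.8 pos [516.1 -17.3 126. ] yang%60 45.9 tilt [ 0.0002 -0.0001] q6 -1.06 F [-2.2  1.4  5.6] op 24.9
 tool delta mm [  0.1  -0.  -14. ] rz -0.002
[ 0.04531791  0.47633828 -0.03567844]
```

Seated on the washer with about 8 N. Next I turn it anticlockwise, in two parts, reading the torque.

Request:
{"name": "jog_arm", "arguments": {
  "series": [
    [[0, 0, 0, 0, 0, -0.03, 10], [0, 0, 0, 0, 0, -0.03, 10], [0, 0, 0, 0, 0, -0.03, 10], [0, 0, 0, 0, 0, -0.03, 10], [0, 0, 0, 0, 0, -0.03, 10], [0, 0, 0, 0, 0, -0.03, 10], [0, 0, 0, 0, 0, -0.03, 10], [0, 0, 0, 0, 0, -0.03, 10], [0, 0, 0, 0, 0, -0.03, 10], [0, 0, 0, 0, 0, -0.03, 10]]
  ]
}}

```text
time_s: 39.8
eef_pos: [0.5165, -0.0176, 0.1261]
eef_rot: [0.001, 0.232, 0.973, -0.0]
wrist_force: [-0.6, -3.2, 4.1]
opening: 0.292
grasp_force: 60.6
```

Run:
```python
from h import *
go(.516,-.0172,.140,46);print(ctrl.get_obs()['torque'])
```

```text
t 39.8 pos [516.5 -17.6 126.1] yang%60 3.2 tilt [ 0.0011 -0.0005] q6 -1.37 F [-0.6 -3.2  4.1] op 24.9
 tool delta mm [  0.6   0.2 -13.9] rz 0.3
[-0.39317911  0.17336568 -0.33387486]
```

Torque is now −0.33 N·m, so the nut is engaged and turning.

Request:
{"name": "jog_arm", "arguments": {
  "series": [
    [[0, 0, 0, 0, 0, -0.04, 10], [0, 0, 0, 0, 0, -0.04, 10], [0, 0, 0, 0, 0, -0.04, 10], [0, 0, 0, 0, 0, -0.04, 10], [0, 0, 0, 0, 0, -0.04, 10], [0, 0, 0, 0, 0, -0.04, 10], [0, 0, 0, 0, 0, -0.04, 10], [0, 0, 0, 0, 0, -0.04, 10], [0, 0, 0, 0, 0, 0, 10], [0, 0, 0, 0, 0, 0, 10]]
  ]
}}

```text
time_s: 40.8
eef_pos: [0.5165, -0.0176, 0.1261]
eef_rot: [0.001, 0.075, 0.997, -0.0]
wrist_force: [0.1, -2.6, 4.2]
opening: 0.292
grasp_force: 60.5
```

Run:
```python
from h import *
go(.516,-.0172,.140,46);print(ctrl.get_obs()['torque'])
c=snap('side');W=cloud(c); print('barrel',cyl(W,c,.084,.114,.516,-.017),'bar',cyl(W,c,.035,.075,.516,-.017))
for n,x,y in(('s1',.6013,.1905),('s3',.426,.1545)): print(n,cyl(W,c,.008,.036,x,y))
cv2.imwrite('pics/end.png',cv2.resize(c['frame'],(800,600)))
```

```text
t 40.8 pos [516.5 -17.6 126.1] yang%60 21.4 tilt [ 0.0011 -0.0006] q6 -1.68 F [ 0.1 -2.6  4.2] op 25.0
 tool delta mm [  0.5   0.4 -13.9] rz -0.43
[-0.58495276  0.06144351 -0.18959132]
barrel (array([516.83, -18.87]), 112, np.float64(1.01)) bar (array([516.72, -18.76]), 92, np.float64(0.91))
s1 (array([601.58, 189.66]), 95, np.float64(0.88))
s3 (array([424.91, 153.39]), 86, np.float64(0.77))
```

View pics/end.png

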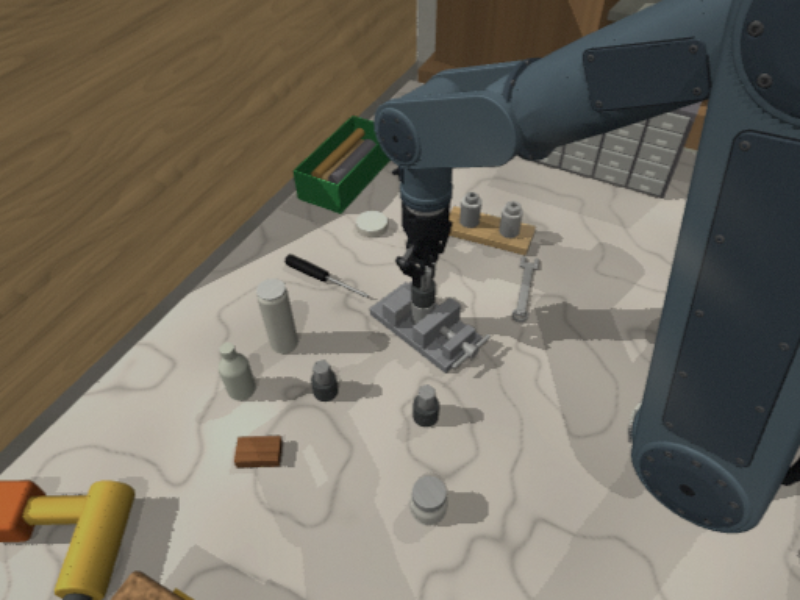

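The picture shows the socket seated on the vise nut at (423,295) and the other two standing at (322,380) and (426,405), with everything else undisturbed. The push is about 6.5 N and the nut has turned about 0.48–0.62 rad, so I'll hand in.

```bash
python3 -c "
from bench import ctrl
print(ctrl.hand_in())"
```

```text
the job is handed in; nothing more can be done
None
```

Handed in, result not reported: the third socket tried (the 21.4 mm one) fits, and the vise nut is turned roughly 0.5–0.6 rad anticlockwise with that socket still gripped, home and pushed down with about 6 N; the other two stand on the bench.

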